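# Ball-dish level check of a swivel head

### The job

Lift the white ball dish out of its black parking block by the blue handle and, keeping it level so that the loose steel ball stays in the middle, slide its square stem fully home into the square tube of the swivel head. Then turn the dish, and the tube with it, a quarter turn anticlockwise seen from above against the head's return spring, and finish while holding it there by the handle: still seated and level, at rest, with the ball in the middle. Leave the spool, the lamp cup and the jar where they stand.

Things in the scene. Friction and masses are not known exactly. Their poses are not given: they have to be found in the camera images.
- dish: Loose white round dish, 117 mm across, 0.2 to 0.3 kg. Origin: centre of the flat seat face under the dish; z up. Inside: a shallow 10 degree cone, lowest point 6 mm and rim top 22 mm above the origin. Its stem points down and stands in the parking block's hole at the start, seat face on the block's top. A blue bridge handle crosses it along its y axis, its legs on the rim at y = +-56 mm.
- dish_handle (a point): Centre of the blue handle bar, 72 mm above the dish's origin, straight over its middle. The bar is flat and upright: 10 mm thick along x (to pinch), 60 mm long along y, from 59 to 85 mm above the origin; sloping legs run down from its ends to the rim.
- stem_tip (a point): Centre of the lower end of the dish's aluminium stem, 34 mm below the dish's origin. The stem is 24 mm square, sides along the dish's x and y; its last 6 mm is only 20 mm square.
- dish_middle (a point): Lowest point of the dish's inside, at its centre, 6 mm above the dish's origin.
- ball_center (a point): Centre of the loose steel ball, 25 mm across, 64 g, lying in the middle of the dish under the handle; it rolls freely. At rest in the middle its centre is 19 mm above the dish's origin, its top 31 mm.
- park: Fixed black parking block, 80 x 80 mm, 50 mm high; origin at the centre of its underside. Square through hole of 30 mm in its top (3 mm loose on each side of the stem), sides along its x and y.
- head: Fixed round grey base of the swivel head, 154 mm across, 30 mm high; origin at the centre of its underside. A white mark on its top at its +x edge shows zero, a yellow mark at its +y edge the quarter turn.
- swivel (a joint): Angle of the turning tube, rad. 0 at the start, on its stop, red pointer at the white mark; grows anticlockwise seen from above; the quarter turn is 1.57, pointer at the yellow mark; far stop 2.3. A spring always pulls it back to 0: 0.03 N m at 0, 0.08 N m at the quarter turn. The stem has about 0.06 rad of play in the tube either way.
- head_seat (a point): Centre of the top face of the aluminium tube, a 56 mm square block, its top 70 mm above the table; z up, x and y along its sides, turning with it (x over the red pointer). Its square hole: 25.5 mm wide (0.75 mm clear each side), 2 mm chamfer, 40 mm deep. The stem fits in any of four directions; fully home, the dish's seat face lies on this face.
- spool: Bystander: blue flanged spool standing on the table, 54 mm across, 35 mm high; origin at the centre of its underside.
- lampcup: Bystander: white shallow lamp cup on the table, 104 mm across, 28 mm high; origin at the centre of its underside.
- jar: Bystander: closed white jar on the table, 60 mm across, 70 mm high; origin at the centre of its underside.
Not all that is in view belongs to the job. Several things have the shape of the head; the one meant has the colours described above. Leave any brown look-alike of the dish alone.

How it is judged:
On the way, in this order (a step that is already met when the one before it is completed fails the run):
1. the dish is lifted clear of the parking block, held by the handle, with the ball in it (z of dish in the frame of park above 0.088 m and contact force between dish and park below 0.05 N and contact force between the fingers and dish above 1 N and horizontal distance between ball_center and dish_middle below 0.03 m), for 0.2 s.
2. the stem is fully home in the tube (seat face within 4 mm of the tube's top) before the head has been turned (under 0.3 rad), with the ball in the dish (z of dish in the frame of head_seat below 0.004 m and horizontal distance between dish and head_seat below 0.004 m and angle between dish's own z axis and vertical below 0.08 rad and value of joint swivel below 0.3 rad and horizontal distance between ball_center and dish_middle below 0.03 m), for 0.2 s.
At the end, for the whole second after the job is handed in: Dish seated in the head (within 4 mm of the tube's top and axis, tilt under 0.08 rad), head at rest at 1.37 to 1.77 rad, fingers holding the handle (1 N, TCP within 40 mm), ball in the dish within 15 mm of its middle, bystanders upright within 30 mm of their places (z of dish in the frame of head_seat below 0.004 m and horizontal distance between dish and head_seat below 0.004 m and angle between dish's own z axis and vertical below 0.08 rad and value of joint swivel between 1.37 and 1.77 rad and velocity of joint swivel between -0.1 and 0.1 rad/s and contact force between the fingers and dish above 1 N and distance between the grasp point and dish_handle below 0.04 m and horizontal distance between ball_center and dish_middle below 0.015 m and height (world z) of ball_center above 0.08 m and z of ball_center in the frame of dish below 0.026 m and angle between each of spool, lampcup, jar's own z axis and vertical below 0.2 rad and distance of each of spool, lampcup, jar from where it was at the start of the episode below 0.03 m); the arm keeps its last pose, push and grip.
It fails at once if the ball is more than 30 mm from the middle of the dish (horizontal distance between ball_center and dish_middle above 0.03 m or z of ball_center in the frame of dish above 0.045 m).
It fails at once if the dish is tilted more than 0.2 rad (angle between dish's own z axis and vertical above 0.2 rad).
It fails at once if the blue spool is moved more than 30 mm or tipped (distance of spool from where it was at the start of the episode above 0.03 m or angle between spool's own z axis and vertical above 0.3 rad).
It fails at once if the white lamp cup is moved more than 30 mm or tipped (distance of lampcup from where it was at the start of the episode above 0.03 m or angle between lampcup's own z axis and vertical above 0.3 rad).
It fails at once if the jar is moved more than 30 mm or tipped (distance of jar from where it was at the start of the episode above 0.03 m or angle between jar's own z axis and vertical above 0.3 rad).
It also fails if it takes over 58 s, if anything falls off the work surface, if the arm or the gripper's body presses on something with over 40 N, if the wrist force passes 120 N, or if a joint passes its speed limit or range.

### The arm

A 6-joint arm with a two-finger parallel gripper is mounted at the origin on the work surface. World frame = base frame: x ahead of the robot, y to its left, z up, the work surface at z = 0. Lengths are in m, angles in rad, forces in N, time in s.
With the tool pointing down it reaches from about 0.375 to 0.975 m from the base axis. Payload 3.8 kg.
Tool frame: the origin (TCP) lies between the finger pads, 19 mm behind the fingertips; this is the grasp point; y points along the fingers, x is the direction in which the jaws open and shut, and the axes are right-handed (so a half turn about y gives the same grasp; the last joint's range is limited). The gripper opens to 85 mm and grips with 20 to 120 N. Pads are 22 mm wide; open, the fingers measure 114 mm over their backs; the gripper's body (76 mm by 85 mm) begins 54 mm behind the grasp point. The pads swing forward as they close: fully open they stand 13 mm farther back than shut.
Start: joints at [-1.265, 0.264, 1.604, -0, 1.274, -0.037], TCP at [0.227, -0.636, 0.25] pointing down, gripper open.
Joint ranges: [-2.63, 2.63], [-0.94, 2.18], [0.31, 2.57], [-1.31, 4.45], [0, 2.66], [-2.55, 2.55]. Speed limits (rad/s): [2.57, 2.57, 3.14, 3.14, 3.14, 3.14].

### API

Orientations are given as a rotation vector (axis times angle).
In Python, from workcell import bot, cams gives the robot as it stands.
- The arm moves only by the tool play_rows, never from a script. Its argument "motion" is a list of rows, each a list of 2 entries, a list of its own where there are three numbers: the shift along the world's x, y, z normalised to -1 to 1, where 1 is 400 mm, then the turn, a rotation vector about the world's x, y, z normalised to -1 to 1, where 1 is pi/4 rad. In form: [[[tx, ty, tz], [ax, ay, az]], ...]. A call has 1 to 10 rows; each row is the pose to reach, as a shift and turn from the pose commanded when the call began; what a row does not reach only later rows make up. A row lasts 1/8 s, in which the tool goes at most 62.5 mm and 10.7 degrees, less where a joint would pass 70% of its speed; a pose out of reach is approached as far as the arm can. A call with a number of a shift or a turn outside -1 to 1 is refused whole. A call with a gripper value outside its range is refused whole. "gripper" is the closure, from 0 (fully open) to 1 (shut), set as the call begins (left out, the last holds). The fingers move at their own pace and stop on an object; "squeeze" is the grip in N (left out, the last holds). Time passes only in rows, so rows that repeat a pose let the fingers close. It gives the time, the measured TCP pose, the force and the opening at its end, in the units of the state.
- bot.read_state(): the state, without advancing time (a new reading comes with each control period).
- cams.read_camera(name): name is "scene" or "top" or "wrist"; returns (picture, depth): 480x640x3 uint8, red, green, blue; 480x640 float32, m along the optical axis (not along the pixel's ray), 0 where there is no reading.
- cams.calibration(name): a dict with "mtx" (3x3 intrinsics, pixels), "k1" (the pictures are not rectified: a ray, as slopes to the right and down, at radius r is drawn at 1 + k1 r^2 times it, then the intrinsics apply), "R" (3x3) and "t" (3): a world point X has camera coordinates R X + t; the wrist camera has in their place "tool_from_camera" (4x4, takes a point from camera to tool coordinates, whose origin is the TCP and whose axes are the tool frame's). Camera axes: x right, y down, z forward; pixel columns grow to the right and rows downward; lengths in m; the calibration is good to about 2 mm. A picture is of the moment at which its call begins: read the wrist's pose just before it. calibration takes no time and is no camera call.
- bot.finish_job(): hands the job in, once; it reports no verdict.
Trained networks look in the newest picture that a camera, given by its name, has taken for a name from the list of things; names that differ only in an ending like _2 or _b are one class to them, and where a whole thing is asked for, a point or a joint stands for the part that bears it (a point fixed in the world has none). Each returns a list of dicts, best first, with "conf" (0 to 1); they miss things now and then, are a little off and sometimes report something else, mostly with a low value. They report only what shows in the picture. A call takes as long as a camera call. They do not tell look-alikes from the thing itself.
- cams.recognise(camera, label): "xyz" ([x, y, z] in m, in the coordinates of the camera as it stood for that picture, good to about 4 mm: the middle of the surface that is visible of it).
- cams.regions_of(camera, label): "mask" (480x640 bool, what is visible of it).
- cams.mark_of(camera, label): "xyz" ([x, y, z] in m, in the coordinates of the camera as it stood for that picture, good to about 4 mm: a listed point, or the origin of a listed thing).
The state is a dict: "time": time; "q": joint angles; "joint_vel": joint speeds; "joint_torque": joint torques, N m; "tool_pos": TCP position; "tcp_rot": TCP orientation; "wrist_force": force on the tool from outside, world axes, zero at the start; "torque": the same for the moment, N m; "width": opening from 0.0 (shut) to 1.0 (fully open).
Only numpy, scipy, OpenCV 4.12 (cv2) and the standard library are available. Lean on these libraries where they do the work, as an engineer would, in place of code of your own. Each camera call takes 0.05 s, during which the arm holds its last target.

## Working session

There is one attempt and no reset: what is moved stays moved. The work goes in short steps, Python scripts to look and compute and a tool call to move; the robot and the scene stay as the last step left them, time stands still between calls to the robot, and variables do not carry over. Pictures are saved under pics/ and viewed, and the job is handed in when it is done.

Besides the shell and the picture viewer there is one more tool, called after "Call:" by a JSON object that holds its "method" and its "body", one argument or row to a line. play_rows: Moves the arm, as the interface text tells. Its arguments: {"type":"object","properties":{"motion":{"type":"array","items":{"type":"array"}},"gripper":{"type":"number"},"squeeze":{"type":"number"}},"required":["motion"]}

```bash
mkdir -p pics; ls
cat > h.py <<'E'
import numpy as np,cv2
from workcell import bot,cams
from scipy.spatial.transform import Rotation as Ro
def save(n,c):
    im,d=cams.read_camera(c); cv2.imwrite(f'pics/{n}.png',im[:,:,::-1]); np.save(f'pics/{n}.npy',d); return im,d
def c2w(c,p,st=None):
    k=cams.calibration(c); p=np.asarray(p,float)
    if 'R' in k: return np.array(k['R']).T@(p-np.array(k['t']))
    T=np.array(k['tool_from_camera']); st=st or bot.read_state()
    q=T[:3,:3]@p+T[:3,3]
    return Ro.from_rotvec(st['tcp_rot']).as_matrix()@q+np.array(st['tool_pos'])
def px2w(c,u,v,d,st=None):
    k=cams.calibration(c);M=np.array(k['mtx']);k1=k['k1']
    xd=(u-M[0,2])/M[0,0];yd=(v-M[1,2])/M[1,1]
    x,y=xd,yd
    for _ in range(20):
        f=1+k1*(x*x+y*y); x,y=xd/f,yd/f
    return c2w(c,[x*d,y*d,d],st)
def w2px(c,X):
    k=cams.calibration(c);M=np.array(k['mtx']);p=np.array(k['R'])@np.asarray(X)+np.array(k['t'])
    x,y=p[:2]/p[2];f=1+k['k1']*(x*x+y*y);return M[0,0]*x*f+M[0,2],M[1,1]*y*f+M[1,2]
E
python3 - <<'E'
from h import *
st=bot.read_state();print({k:np.round(v,3) for k,v in st.items()})
for c in('scene','top','wrist'):
    save(c+'0',c)
    for l in ('dish','dish_handle','park','head','head_seat','ball_center','spool','lampcup','jar'):
        try:
            for r in cams.mark_of(c,l): print(c,l,round(r['conf'],2),np.round(c2w(c,r['xyz'],st),4))
        except Exception as e: print(c,l,e)
print(cams.calibration('wrist'))
E
```

```text
pics
{'time': np.float64(0.0), 'q': array([-1.265,  0.265,  1.605,  0.   ,  1.274, -0.037]), 'joint_vel': array([ 0.001,  0.   ,  0.003, -0.   , -0.003, -0.002]), 'joint_torque': array([ 1.0000e-03, -5.1511e+01, -3.6732e+01, -0.0000e+00,  1.3000e-02,
        0.0000e+00]), 'tool_pos': array([ 0.227, -0.635,  0.249]), 'tcp_rot': array([-1.351,  0.954, -0.951]), 'wrist_force': array([-0.545, -0.173, -0.984]), 'torque': array([ 0.012, -0.011,  0.027]), 'width': np.float64(0.997)}
scene dish 0.65 [0.469  0.2004 0.0444]
scene dish_handle 0.81 [0.4717 0.2022 0.121 ]
scene dish_handle 0.72 [0.2648 0.2432 0.1055]
scene dish_handle 0.36 [7.571e-01 1.004e-01 2.000e-04]
scene park 0.87 [4.702e-01 2.014e-01 4.000e-04]
scene head 0.97 [ 0.6832 -0.1696 -0.0009]
scene head 0.71 [ 4.978e-01 -1.919e-01 -4.000e-04]
scene head 0.17 [0.4725 0.2003 0.0572]
scene head_seat 0.94 [ 0.4956 -0.1828  0.0706]
scene head_seat 0.92 [ 0.6796 -0.1705  0.0716]
scene ball_center 0.23 [0.4705 0.1998 0.0016]
scene spool 0.75 [ 4.835e-01 -6.200e-03  4.000e-04]
scene spool 0.52 [ 0.4975 -0.1872  0.0658]
scene lampcup 0.7 
[... 430 characters left out ...]
.55 [0.4721 0.1985 0.0705]
top spool 0.84 [ 0.4917 -0.0079 -0.0024]
top lampcup 0.58 [ 0.7642  0.1019 -0.0022]
top jar 0.79 [0.4019 0.4533 0.0036]
{'mtx': array([[366.39149252,   0.        , 318.23674024],
       [  0.        , 366.39149252, 243.09384465],
       [  0.        ,   0.        ,   1.        ]]), 'k1': -0.010729034361361934, 'tool_from_camera': array([[ 9.99999864e-01,  3.98310190e-04, -3.36289725e-04,
         1.25778522e-03],
       [ 4.36069649e-04, -2.85698434e-01,  9.58319474e-01,
        -1.24152726e-01],
       [ 2.85630964e-04, -9.58319491e-01, -2.85698569e-01,
         7.24246134e-02],
       [ 0.00000000e+00,  0.00000000e+00,  0.00000000e+00,
         1.00000000e+00]])}
```

View pics/scene0.png

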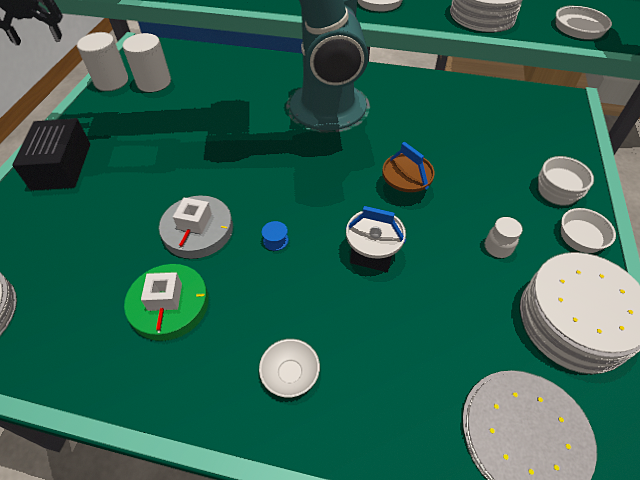

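View pics/top0.png

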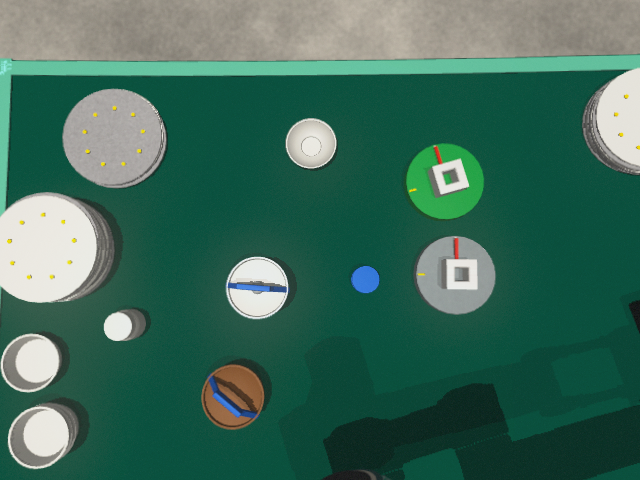

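View pics/wrist0.png

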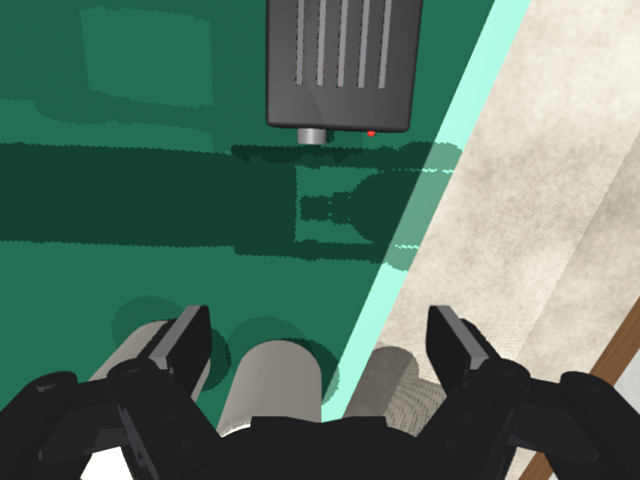

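The scene view shows the white dish at about (376,235) on the black block, with the brown look-alike at (408,175). The grey head is at (195,225) and a green decoy at (165,300). The spool is at (275,235). Next I'll measure the handle and tube precisely.

Run:
```python
from h import *
im=cv2.imread('pics/top0.png')[:,:,::-1].astype(int); d=np.load('pics/top0.npy')
k=cams.calibration('top'); print(np.round(-np.array(k['R']).T@np.array(k['t']),3),k['mtx'][0])
def pts(mask):
    v,u=np.nonzero(mask); P=np.array([px2w('top',a,b,d[b,a]) for a,b in zip(u,v)]); return P
m=np.zeros(d.shape,bool); m[250:330,215:300]=1
r,g,b=im[...,0],im[...,1],im[...,2]
P=pts(m&(b>r+60)&(b>g+30)&(d>0)); P=P[P[:,2]>0.07]
print('handle',len(P),P.min(0),P.max(0))
T=P[P[:,2]>0.127]; T=P if len(T)<30 else T
rect=cv2.minAreaRect((T[:,:2]*1000).astype(np.float32)); print(rect)
vx=cv2.fitLine((T[:,:2]*1000).astype(np.float32),cv2.DIST_HUBER,0,.01,.01).ravel(); print(vx,np.degrees(np.arctan2(vx[1],vx[0])))
# dish rim
m2=m&(im.min(2)>150)&(d>0); P=pts(m2); R=P[P[:,2]>0.06]; print('rim',R[:,2].max(),(R.min(0)+R.max(0))/2,R.max(0)-R.min(0)); print(cv2.minEnclosingCircle((R[:,:2]*1000).astype(np.float32)))
# tube
m=np.zeros(d.shape,bool); m[225:320,405:505]=1
P=pts(m&(im.min(2)>170)&(d>0)); T=P[(abs(P[:,2]-0.07)<.006)]
print('tube',len(T),np.median(T[:,2]),cv2.minAreaRect((T[:,:2]*1000).astype(np.float32)))
P=pts(m&(r>150)&(g<80)&(b<80)); print('pointer',P.mean(0),cv2.fitLine((P[:,:2]*1000).astype(np.float32),cv2.DIST_HUBER,0,.01,.01).ravel())
P=pts(m&(r>170)&(g>150)&(b<100)); print('yellow',P.mean(0))
st=bot.read_state();print(Ro.from_rotvec(st['tcp_rot']).as_matrix().round(3))
x0=im[225:330,400:510].astype(np.uint8);x1=im[240:335,210:310].astype(np.uint8)
a=cv2.resize(x0,None,fx=5,fy=5)[:, :, ::-1][:500,:400];
cv2.imwrite('pics/z1.png',np.hstack([cv2.resize(x0,(400,400)),cv2.resize(x1,(400,400))])[:,:,::-1])
```

```text
[0.475 0.088 0.991] [485.88743012   0.         308.45475681]
handle 296 [0.46601435 0.14227836 0.07057444] [0.48135497 0.25185848 0.13884175]
((473.4381408691406, 197.6950225830078), (59.12221145629883, 9.402721405029297), 85.44058990478516)
[8.3070837e-02 9.9654365e-01 4.7347443e+02 1.9744879e+02] 85.23489Traceback (most recent call last):
  File "<stdin>", line 14, in <module>
  File "<stdin>", line 5, in pts
  File "h.py", line 18, in px2w
    return c2w(c,[x*d,y*d,d],st)
  File "h.py", line 7, in c2w
    k=cams.calibration(c); p=np.asarray(p,float)
ValueError: time passes only in moves, steps and waits
```

```bash
python3 - <<'E'
s=open('h.py').read()
s=s.replace("def save","import functools\n@functools.lru_cache(None)\ndef cal(c): return cams.calibration(c)\ndef save",1)
s=s.replace("k=cams.calibration(c)","k=cal(c)")
open('h.py','w').write(s)
E
cat > m.py <<'E'
from h import *
im=cv2.imread('pics/top0.png')[:,:,::-1].astype(int); d=np.load('pics/top0.npy')
def pts(mask):
    v,u=np.nonzero(mask); return np.array([px2w('top',a,b,d[b,a]) for a,b in zip(u,v)])
r,g,b=im[...,0],im[...,1],im[...,2]
m=np.zeros(d.shape,bool); m[250:330,215:300]=1
P=pts(m&(im.min(2)>150)&(d>0)); R=P[P[:,2]>0.06]; print('rim',np.percentile(R[:,2],95),R.max(0)-R.min(0)); print(cv2.minEnclosingCircle((R[:,:2]*1000).astype(np.float32)))
m=np.zeros(d.shape,bool); m[225:320,405:505]=1
P=pts(m&(im.min(2)>170)&(d>0)); T=P[(abs(P[:,2]-0.07)<.006)]
print('tube',len(T),np.median(T[:,2]),cv2.minAreaRect((T[:,:2]*1000).astype(np.float32)))
P=pts(m&(r>150)&(g<80)&(b<80)); print('pointer',P.mean(0),cv2.fitLine((P[:,:2]*1000).astype(np.float32),cv2.DIST_HUBER,0,.01,.01).ravel())
P=pts(m&(r>170)&(g>150)&(b<100)); print('yellow',P.mean(0))
P=pts(m&(d>0)); P=P[abs(P[:,2]-.03)<.006]; print('base',cv2.minEnclosingCircle((P[:,:2]*1000).astype(np.float32)))
st=bot.read_state();print(Ro.from_rotvec(st['tcp_rot']).as_matrix().round(3))
x0=im[225:330,400:510].astype(np.uint8);x1=im[240:335,210:310].astype(np.uint8)
cv2.imwrite('pics/z1.png',np.hstack([cv2.resize(x0,(400,400)),cv2.resize(x1,(400,400))])[:,:,::-1])
E
python3 m.py
```

```text
rim 0.07324910514690389 [0.11476466 0.11648491 0.02041961]
((473.15728759765625, 198.0667724609375), 58.831539154052734)
tube 695 0.07048291230171676 ((498.4079284667969, -187.18258666992188), (54.49116134643555, 56.46052551269531), 0.010551986284554005)
pointer [ 0.54838885 -0.1873019   0.03859321] [ 9.9955183e-01 -2.9935194e-02  5.4851398e+02 -1.8719078e+02]
yellow [ 0.49931205 -0.11990532  0.03211492]
base ((498.01495361328125, -186.43539428710938), 77.34111785888672)
[[ 0.336  0.     0.942]
 [-0.942 -0.     0.336]
 [ 0.    -1.    -0.   ]]
```

View pics/z1.png

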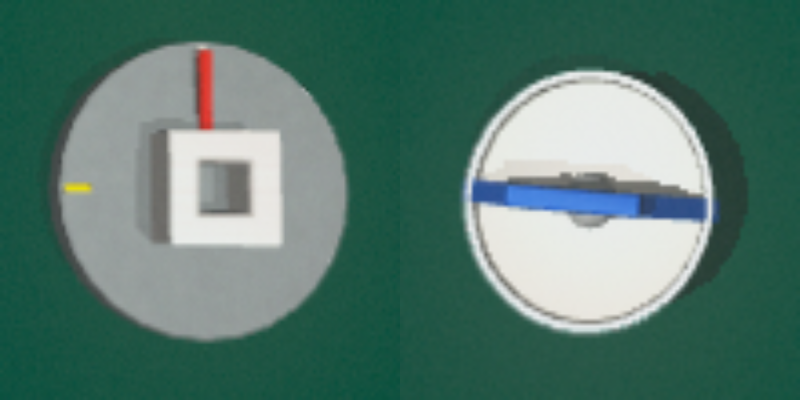

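Call:
{"method": "play_rows", "body": {
  "motion": [
    [[0.55,1,0],[0,0,0.89]],
    [[0.55,1,0],[0,0,0.89]],
    [[0.55,1,0],[0,0,0.89]],
    [[0.55,1,0],[0,0,0.89]],
    [[0.55,1,0],[0,0,0.89]],
    [[0.55,1,0],[0,0,0.89]],
    [[0.55,1,0],[0,0,0.89]],
    [[0.55,1,0],[0,0,0.89]]
  ],
  "gripper": 0
}}

```text
time: 2.5
tool_pos: [0.4481, -0.2327, 0.2503]
tcp_rot: [-1.531, 0.411, -0.412]
wrist_force: [0.6, -0.4, 0.3]
width: 0.999
```

Call:
{"method": "play_rows", "body": {
  "motion": [
    [[0.065,1,0],[0,0,0.5689]],
    [[0.065,1,0],[0,0,0.5689]],
    [[0.065,1,0],[0,0,0.5689]],
    [[0.065,1,0],[0,0,0.5689]],
    [[0.065,1,0],[0,0,0.5689]],
    [[0.065,1,0],[0,0,0.5689]],
    [[0.065,1,0],[0,0,0.5689]],
    [[0.065,1,0],[0,0,0.5689]]
  ]
}}

```text
time: 3.5
tool_pos: [0.4728, 0.166, 0.2501]
tcp_rot: [-1.57, 0.062, -0.062]
wrist_force: [-0.2, -0.5, 1.1]
width: 1.001
```

Run:
```python
from h import *
st=bot.read_state();print(st['time'],st['tool_pos'],st['q'],Ro.from_rotvec(st['tcp_rot']).as_matrix().round(4))
```

```text
3.5 [0.47277447 0.16601068 0.25010288] [ 2.87938486e-01 -6.89244947e-02  1.96726264e+00  6.27706695e-05
  1.24304996e+00  3.66431675e-01] [[ 9.969e-01  2.000e-04  7.840e-02]
 [-7.840e-02  1.000e-04  9.969e-01]
 [ 2.000e-04 -1.000e+00  1.000e-04]]
```

Call:
{"method": "play_rows", "body": {
  "motion": [
    [[0.0,0.08,0],[0,0,0]],
    [[0.0,0.08,0],[0,0,0]],
    [[0.0,0.08,0],[0,0,0]]
  ]
}}

```text
time: 3.88
tool_pos: [0.4729, 0.195, 0.2499]
tcp_rot: [-1.571, 0.065, -0.065]
wrist_force: [-0.3, 0.3, 0.0]
width: 0.999
```

```bash
cat > w.py <<'E'
from h import *
import sys
n=sys.argv[1]
st=bot.read_state();im,d=save(n,'wrist')
print(st['tool_pos'],st['time'])
for l in ('dish_handle','dish','ball_center'):
    for r in cams.mark_of('wrist',l): print(l,r['conf'],c2w('wrist',r['xyz'],st).round(4))
im=im.astype(int);r,g,b=im[...,0],im[...,1],im[...,2]
v,u=np.nonzero((b>r+60)&(b>g+30)&(d>0))
P=np.array([px2w('wrist',a,c,d[c,a],st) for a,c in zip(u,v)])
zt=np.percentile(P[:,2],98); T=P[P[:,2]>zt-0.004]
print(zt,cv2.minAreaRect((T[:,:2]*1000).astype(np.float32)))
E
python3 w.py wr1
```

```text
[0.47286318 0.19504006 0.24993065] 3.875
dish_handle 0.77 [0.2681 0.2415 0.1047]
dish_handle 0.56 [0.4728 0.1981 0.1226]
dish 0.83 [0.2691 0.2459 0.0348]
dish 0.78 [0.477  0.1946 0.0498]
ball_center 0.75 [0.4767 0.2015 0.0657]
0.1359721286394706 ((472.0962219238281, 198.2392120361328), (58.73915481567383, 9.016215324401855), 85.47496795654297)
```

View pics/wr1.png

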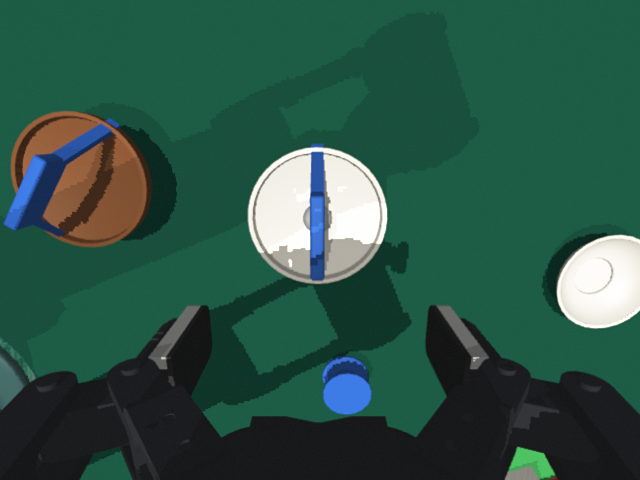

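Call:
{"method": "play_rows", "body": {
  "motion": [
    [[0,0.0025,-0.1],[0,0,0]],
    [[0,0.0025,-0.2],[0,0,0]],
    [[0,0.0025,-0.28],[0,0,0]],
    [[0,0.0025,-0.31],[0,0,0]],
    [[0,0.0025,-0.32],[0,0,0]],
    [[0,0.0025,-0.32],[0,0,0]]
  ]
}}

```text
time: 4.82
tool_pos: [0.4738, 0.1975, 0.123]
tcp_rot: [-1.569, 0.063, -0.066]
wrist_force: [-0.4, 0.6, -0.2]
width: 0.999
```

```bash
python3 w.py wr2
```

```text
[0.47376833 0.19746987 0.12304746] 4.825
dish_handle 0.58 [0.4722 0.1995 0.1222]
dish 0.64 [0.4757 0.195  0.0514]
ball_center 0.68 [0.4772 0.204  0.0693]
0.13614082275107045 ((472.224609375, 197.93731689453125), (60.32530975341797, 9.505661964416504), 85.2419204711914)
```

View pics/wr2.png

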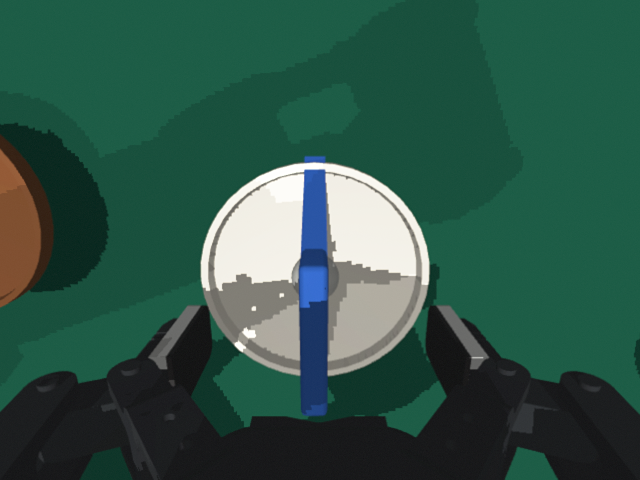

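Call:
{"method": "play_rows", "body": {
  "motion": [
    [[-0.003,0.001,0],[0,0,0]],
    [[-0.003,0.001,0],[0,0,0]],
    [[-0.003,0.001,0],[0,0,0]]
  ]
}}

```text
time: 5.4
tool_pos: [0.4716, 0.1977, 0.122]
tcp_rot: [-1.57, 0.064, -0.065]
wrist_force: [0.0, 0.0, 0.1]
width: 1.0
```

Call:
{"method": "play_rows", "body": {
  "motion": [
    [[0,0,0],[0,0,0]],
    [[0,0,0],[0,0,0]],
    [[0,0,0],[0,0,0]],
    [[0,0,0],[0,0,0]],
    [[0,0,0],[0,0,0]],
    [[0,0,0],[0,0,0]]
  ],
  "gripper": 1,
  "squeeze": 60
}}

```text
time: 6.15
tool_pos: [0.4719, 0.1977, 0.122]
tcp_rot: [-1.57, 0.064, -0.065]
wrist_force: [0.6, -0.4, -0.5]
width: 0.107
```

```bash
python3 w.py wr3; python3 -c "
from h import *
s=bot.read_state();print(s['wrist_force'],s['torque'],s['width'],s['tool_pos'])"
```

```text
[0.47193104 0.19769578 0.12202391] 6.15
dish_handle 0.62 [0.4703 0.2017 0.1225]
dish 0.64 [0.4718 0.1968 0.0462]
0.1361657977246971 ((472.2112731933594, 198.0231475830078), (60.260772705078125, 9.499469757080078), 85.67633056640625)
[ 1.94463676  0.17628596 -0.89804865] [ 0.02914925 -0.26140043  0.02926879] 0.10677182300879007 [0.47193654 0.1977076  0.12207308]
```

View pics/wr3.png

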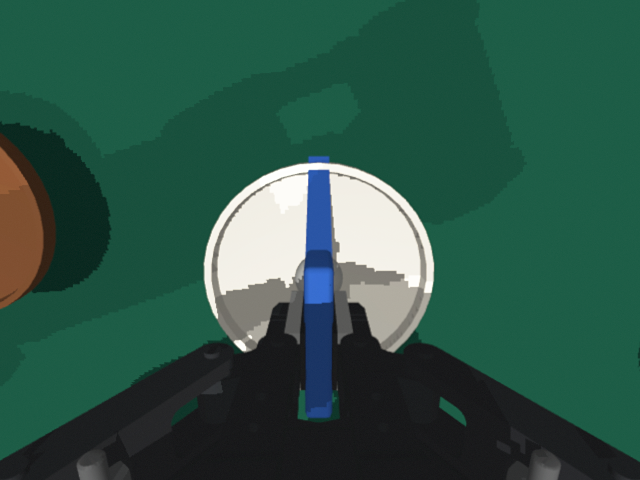

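Call:
{"method": "play_rows", "body": {
  "motion": [
    [[0,0,0.01],[0,0,0]],
    [[0,0,0.03],[0,0,0]],
    [[0,0,0.06],[0,0,0]],
    [[0,0,0.1],[0,0,0]],
    [[0,0,0.14],[0,0,0]],
    [[0,0,0.18],[0,0,0]],
    [[0,0,0.22],[0,0,0]],
    [[0,0,0.24],[0,0,0]],
    [[0,0,0.25],[0,0,0]],
    [[0,0,0.25],[0,0,0]]
  ]
}}

```text
time: 7.6
tool_pos: [0.4716, 0.1976, 0.2218]
tcp_rot: [-1.57, 0.065, -0.064]
wrist_force: [0.1, -0.8, -2.7]
width: 0.105
```

```bash
python3 w.py wr4; python3 -c "
from h import *
save('sc4','scene')
s=bot.read_state();print(s['wrist_force'],s['torque'],s['width'],s['tool_pos'])
im=cv2.imread('pics/sc4.png')[120:300,280:500];cv2.imwrite('pics/sc4z.png',cv2.resize(im,None,fx=3.5,fy=3.2))"
```

```text
[0.4715622  0.19764257 0.22184899] 7.6
dish_handle 0.74 [0.269  0.2439 0.1057]
dish_handle 0.68 [0.4683 0.1963 0.2219]
dish 0.96 [0.4768 0.1963 0.1488]
0.23595151565094621 ((472.7534484863281, 197.92520141601562), (60.34940719604492, 11.296468734741211), 85.6391372680664)
[-0.40579315  0.02248821 -2.28068662] [-0.04091622 -0.01191449 -0.07934729] 0.1081215341858867 [0.47129882 0.19754453 0.22128479]
```

View pics/wr4.png

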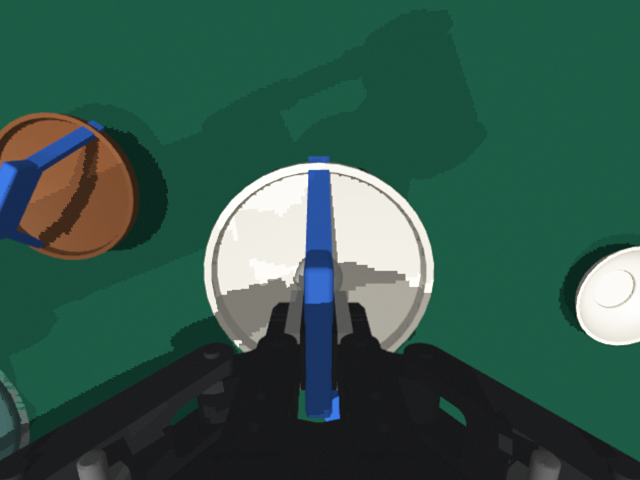

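View pics/sc4z.png

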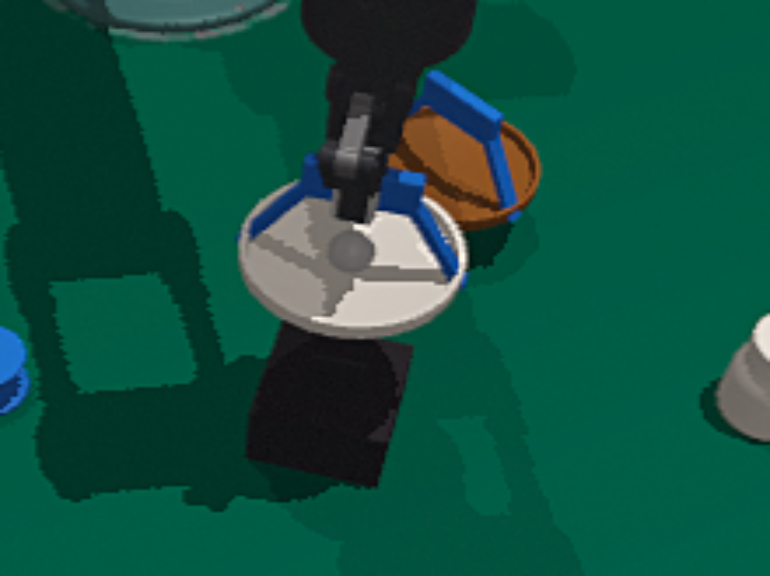

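Call:
{"method": "play_rows", "body": {
  "motion": [
    [[0.001,-0.02,0],[0,0,0.005]],
    [[0.005,-0.06,0],[0,0,0.01]],
    [[0.01,-0.12,0],[0,0,0.02]],
    [[0.018,-0.2,0],[0,0,0.03]],
    [[0.026,-0.28,0],[0,0,0.04]],
    [[0.034,-0.36,0],[0,0,0.055]],
    [[0.042,-0.44,0],[0,0,0.07]],
    [[0.05,-0.52,0],[0,0,0.08]],
    [[0.057,-0.6,0],[0,0,0.09]],
    [[0.063,-0.68,0],[0,0,0.1]]
  ]
}}

```text
time: 9.1
tool_pos: [0.4965, -0.0765, 0.2221]
tcp_rot: [-1.571, 0.003, -0.003]
wrist_force: [0.3, -0.5, -2.9]
width: 0.109
```

Call:
{"method": "play_rows", "body": {
  "motion": [
    [[0,-0.08,0],[0,0,0]],
    [[0,-0.16,0],[0,0,0]],
    [[0,-0.24,0],[0,0,0]],
    [[0,-0.32,0],[0,0,0]],
    [[0,-0.4,0],[0,0,0]],
    [[0,-0.48,0],[0,0,0]],
    [[0,-0.54,0],[0,0,0]],
    [[0,-0.58,0],[0,0,0]],
    [[0,-0.6,0],[0,0,0]],
    [[0,-0.6,0],[0,0,0]]
  ]
}}

```text
time: 10.35
tool_pos: [0.4969, -0.3143, 0.2219]
tcp_rot: [-1.57, 0.003, -0.003]
wrist_force: [0.5, -0.2, -2.9]
width: 0.106
```

Call:
{"method": "play_rows", "body": {
  "motion": [
    [[0,0,0],[0,0,0]],
    [[0,0,0],[0,0,0]]
  ]
}}

```text
time: 10.6
tool_pos: [0.497, -0.3135, 0.222]
tcp_rot: [-1.571, 0.002, -0.002]
wrist_force: [-0.1, -0.4, -3.2]
width: 0.109
```

```bash
cat > t.py <<'E'
from h import *
st=bot.read_state();im,d=save('wr5','wrist');print(st['tool_pos'],st['time'],Ro.from_rotvec(st['tcp_rot']).as_matrix()[:2,0])
for r in cams.mark_of('wrist','head_seat'): print(r['conf'],c2w('wrist',r['xyz'],st).round(4))
im=im.astype(int)
v,u=np.nonzero((im.min(2)>110)&(d>0)&(np.arange(480)[:,None]<200))
P=np.array([px2w('wrist',a,c,d[c,a],st) for a,c in zip(u,v)])
T=P[(abs(P[:,2]-.07)<.006)&(abs(P[:,0]-.498)<.05)&(abs(P[:,1]+.187)<.05)]
print(len(T),np.median(T[:,2]),cv2.minAreaRect((T[:,:2]*1000).astype(np.float32)),T.min(0),T.max(0))
save('top5','top');save('sc5','scene')
E
python3 t.py
```

```text
[ 0.49699948 -0.31352842  0.22199888] 10.6 [ 0.9999965  -0.00264528]
0.9 [ 0.6812 -0.1708  0.0721]
0.7 [ 0.4983 -0.1853  0.0686]
0.36 [ 0.4999 -0.3164  0.1486]
6028 0.07021091122444423 ((496.771240234375, -186.82408142089844), (56.52027130126953, 56.411312103271484), 88.9650650024414) [ 0.46844009 -0.21531779  0.06410072] [ 0.52527619 -0.15828157  0.07327779]
```

View pics/wr5.png

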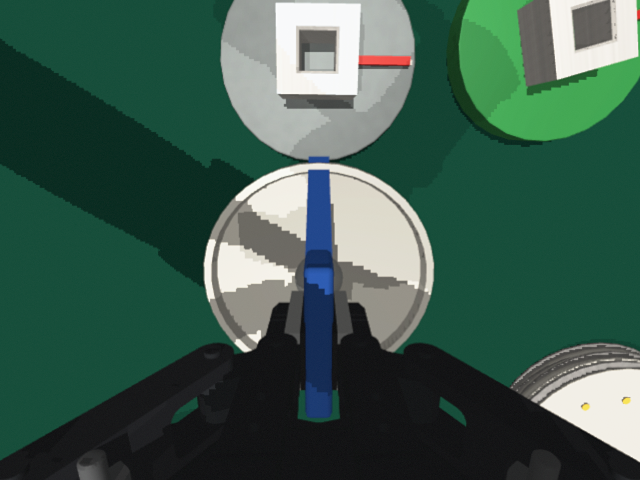

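View pics/sc5.png

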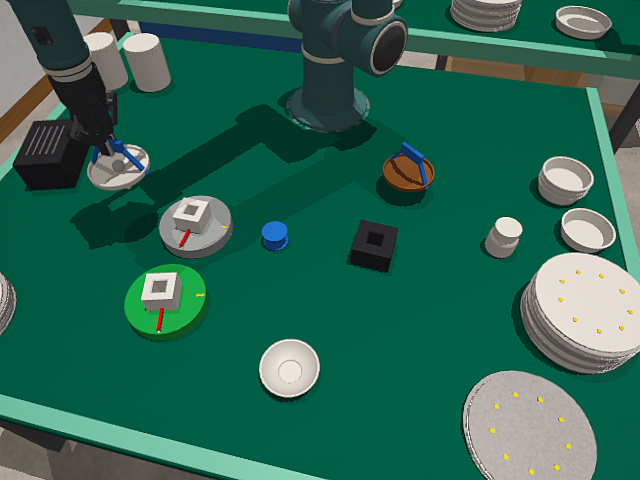

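```bash
cat > l.py <<'E'
from h import *
import sys
n=sys.argv[1];st=bot.read_state()
im=cv2.imread(f'pics/{n}.png')[:,:,::-1].astype(int);d=np.load(f'pics/{n}.npy')
r,g,b=im[...,0],im[...,1],im[...,2]
def W(m):
    v,u=np.nonzero(m&(d>0)); return np.array([px2w('wrist',a,c,d[c,a],st) for a,c in zip(u,v)])
P=W((b>r+60)&(b>g+30)); P=P[P[:,2]>P[:,2].max()-.03]
zt=np.percentile(P[:,2],98);T=P[P[:,2]>zt-.004];print('bar',zt,cv2.minAreaRect((T[:,:2]*1000).astype(np.float32)))
P=W((abs(r-b)<40)&(r>100)&(np.arange(480)[:,None]>155)&(np.arange(480)[:,None]<360))
tc=np.array(st['tool_pos']); rad=np.hypot(*(P[:,:2]-tc[:2]).T); R=P[(rad>.0535)&(rad<.06)&(abs(P[:,2]-tc[2]+.05)<.01)]
A=np.c_[R[:,:2]-tc[:2],np.ones(len(R))]
for _ in range(5):
    s=np.linalg.lstsq(A,R[:,2],rcond=None)[0]; e=R[:,2]-A@s; k=abs(e)<max(.0012,2*e.std()); A=A[k];R=R[k]
print('rim plane slopes',s,len(R),e.std()); print('tool y',Ro.from_rotvec(st['tcp_rot']).as_matrix()[:,1])
print(cv2.minEnclosingCircle((R[:,:2]*1000).astype(np.float32)),tc)
Q=R[:,:2]; B=np.c_[2*Q,np.ones(len(Q))]; c=np.linalg.lstsq(B,(Q**2).sum(1),rcond=None)[0];print('circ',c[:2],np.sqrt(c[2]+c[0]**2+c[1]**2))
E
python3 l.py wr5
python3 - <<'E'
import cv2,numpy as np
a=cv2.imread('pics/sc5.png')[110:220,60:180];cv2.imwrite('pics/sc5z.png',cv2.resize(a,None,fx=5,fy=5))
E
```

```text
bar 0.23627147221116032 ((497.1274108886719, -313.9486389160156), (9.30428409576416, 60.59136962890625), 0.04596332460641861)
rim plane slopes [7.22375607e-05 2.86768685e-03 1.72105792e-01] 3964 0.0006518602982345671
tool y [ 2.79652425e-05 -5.12618134e-06 -1.00000000e+00]
((497.2985534667969, -314.1203308105469), 58.64333724975586) [ 0.49697513 -0.31394269  0.22204458]
circ [ 0.4972496  -0.31362476] 0.05633671291422015
```

View pics/sc5z.png

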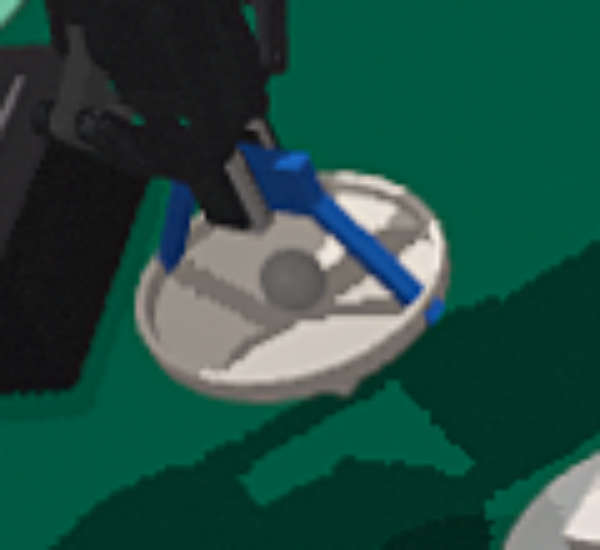

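Call:
{"method": "play_rows", "body": {
  "motion": [
    [[0,0.02,0],[0,0,-0.002]],
    [[0,0.05,0],[0,0,-0.005]],
    [[0,0.1,0],[0,0,-0.01]],
    [[0,0.16,0],[0,0,-0.015]],
    [[0,0.22,0],[0,0,-0.02]],
    [[-0.001,0.27,0],[0,0,-0.022]],
    [[-0.001,0.3,0],[0,0,-0.022]],
    [[-0.001,0.315,0],[0,0,-0.022]],
    [[-0.001,0.3175,0],[0,0,-0.022]],
    [[-0.001,0.3175,0],[0,0,-0.022]]
  ]
}}

```text
time: 12.05
tool_pos: [0.4966, -0.1878, 0.222]
tcp_rot: [-1.571, 0.017, -0.017]
wrist_force: [-0.7, -0.1, -2.8]
width: 0.107
```

Call:
{"method": "play_rows", "body": {
  "motion": [
    [[0,0,-0.01],[0,0,0]],
    [[0,0,-0.03],[0,0,0]],
    [[0,0,-0.06],[0,0,0]],
    [[0,0,-0.08],[0,0,0]],
    [[0,0,-0.095],[0,0,0]],
    [[0,0,-0.1],[0,0,0]],
    [[0,0,-0.1],[0,0,0]]
  ]
}}

```text
time: 12.92
tool_pos: [0.4966, -0.1873, 0.182]
tcp_rot: [-1.571, 0.016, -0.016]
wrist_force: [-0.5, -0.3, -2.8]
width: 0.106
```

Run:
```python
from h import *
save('top6','top');save('sc6','scene')
st=bot.read_state();print(st['tool_pos'],st['wrist_force'],st['time'],Ro.from_rotvec(st['tcp_rot']).as_matrix()[:,:2].round(4))
a=cv2.imread('pics/sc6.png')[140:280,130:270];b=cv2.imread('pics/top6.png')[210:330,400:520]
cv2.imwrite('pics/z6.png',np.hstack([cv2.resize(a,(400,400)),cv2.resize(b,(400,400))]))
```

```text
[ 0.49677516 -0.18742398  0.18240186] [ 0.92756389 -0.43032654 -4.31404149] 13.025 [[ 9.998e-01  7.000e-04]
 [-2.090e-02 -3.000e-04]
 [ 7.000e-04 -1.000e+00]]
```

View pics/z6.png

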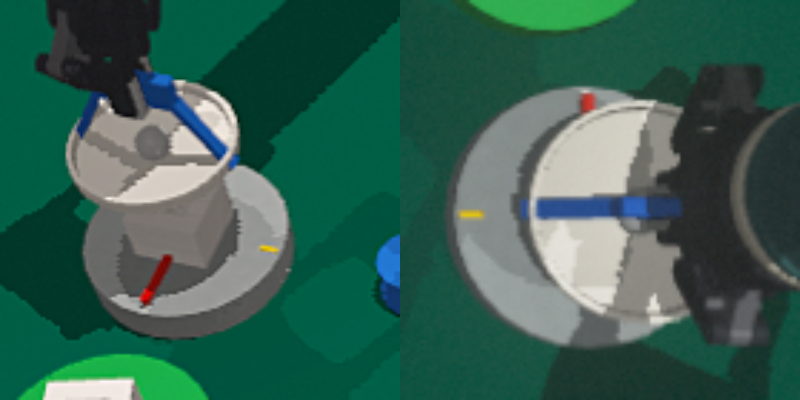

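Call:
{"method": "play_rows", "body": {
  "motion": [
    [[0,0,-0.01],[0,0,0]],
    [[0,0,-0.02],[0,0,0]],
    [[0,0,-0.03],[0,0,0]],
    [[0,0,-0.035],[0,0,0]],
    [[0,0,-0.035],[0,0,0]]
  ]
}}

```text
time: 13.65
tool_pos: [0.4963, -0.1872, 0.1676]
tcp_rot: [-1.571, 0.017, -0.016]
wrist_force: [0.4, 0.1, -2.9]
width: 0.105
```

Call:
{"method": "play_rows", "body": {
  "motion": [
    [[0,0,-0.008],[0,0,0]],
    [[0,0,-0.016],[0,0,0]],
    [[0,0,-0.024],[0,0,0]],
    [[0,0,-0.025],[0,0,0]]
  ]
}}

```text
time: 14.15
tool_pos: [0.4962, -0.1872, 0.1575]
tcp_rot: [-1.57, 0.017, -0.016]
wrist_force: [0.4, 0.3, -2.8]
width: 0.107
```

Call:
{"method": "play_rows", "body": {
  "motion": [
    [[0,0,-0.008],[0,0,0]],
    [[0,0,-0.016],[0,0,0]],
    [[0,0,-0.024],[0,0,0]],
    [[0,0,-0.031],[0,0,0]],
    [[0,0,-0.034],[0,0,0]],
    [[0,0,-0.036],[0,0,0]],
    [[0,0,-0.038],[0,0,0]],
    [[0,0,-0.038],[0,0,0]]
  ]
}}

```text
time: 15.15
tool_pos: [0.4965, -0.1873, 0.1428]
tcp_rot: [-1.571, 0.016, -0.016]
wrist_force: [-0.2, -0.1, -3.0]
width: 0.105
```

Still no contact; I'll go on in small steps until it seats.

Call:
{"method": "play_rows", "body": {
  "motion": [
    [[0,0,-0.002],[0,0,0]],
    [[0,0,-0.004],[0,0,0]],
    [[0,0,-0.005],[0,0,0]],
    [[0,0,-0.005],[0,0,0]]
  ]
}}

```text
time: 15.65
tool_pos: [0.4968, -0.1874, 0.142]
tcp_rot: [-1.571, 0.016, -0.017]
wrist_force: [-2.7, 1.5, 5.2]
width: 0.11
```

Call:
{"method": "play_rows", "body": {
  "motion": [
    [[0,0,0],[0,0,0.03]],
    [[0,0,0],[0,0,0.08]],
    [[0,0,0],[0,0,0.15]],
    [[0,0,0],[0,0,0.23]],
    [[0,0,0],[0,0,0.31]],
    [[0,0,0],[0,0,0.38]],
    [[0,0,0],[0,0,0.43]],
    [[0,0,0],[0,0,0.46]],
    [[0,0,0],[0,0,0.46]]
  ]
}}

```text
time: 16.77
tool_pos: [0.4973, -0.1873, 0.142]
tcp_rot: [-1.555, -0.268, 0.266]
wrist_force: [-1.9, 2.8, 5.5]
width: 0.105
```

```bash
cat > v.py <<'E'
from h import *
import sys
n=sys.argv[1]
save('top'+n,'top');save('sc'+n,'scene');save('wr'+n,'wrist')
st=bot.read_state();print(st['tool_pos'],st['wrist_force'],st['torque'],st['time'],st['q'],st['width'],Ro.from_rotvec(st['tcp_rot']).as_matrix()[:,:2].round(4))
a=cv2.imread(f'pics/sc{n}.png')[140:280,130:270];b=cv2.imread(f'pics/top{n}.png')[210:330,400:520]
cv2.imwrite(f'pics/z{n}.png',np.hstack([cv2.resize(a,(400,400)),cv2.resize(b,(400,400))]))
E
python3 v.py 7; python3 l.py wr7
```

```text
[ 0.49723913 -0.1873066   0.14194491] [-0.65001119  2.37254782  5.33899692] [ 0.37994082  0.35562669 -0.04184531] 16.925 [-4.07478969e-01  8.69931758e-02  2.02094907e+00  6.49428416e-04
  1.03205797e+00 -7.47922971e-01] 0.10746703522940398 [[ 9.427e-01  1.700e-03]
 [ 3.336e-01 -1.000e-04]
 [ 1.500e-03 -1.000e+00]]
bar 0.15615464843292415 ((496.80914306640625, -187.044189453125), (9.821331024169922, 60.1070442199707), 19.194538116455078)
rim plane slopes [-0.00152798  0.00636457  0.09188281] 4297 0.0008037036318059902
tool y [ 1.68304602e-03 -1.19312138e-04 -9.99998577e-01]
((497.00457763671875, -187.74102783203125), 58.91236114501953) [ 0.49723913 -0.1873066   0.14194491]
circ [ 0.49691958 -0.18680006] 0.05617981081746298
```

View pics/z7.png

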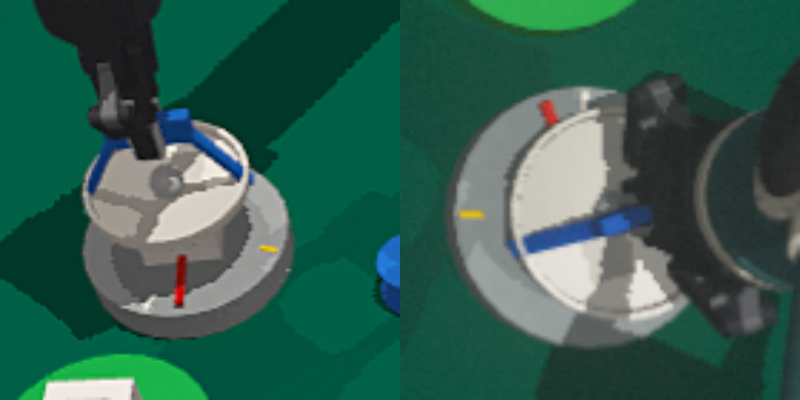

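Call:
{"method": "play_rows", "body": {
  "motion": [
    [[0,0,0],[0,0,0.03]],
    [[0,0,0],[0,0,0.08]],
    [[0,0,0],[0,0,0.16]],
    [[0,0,0],[0,0,0.26]],
    [[0,0,0],[0,0,0.36]],
    [[0,0,0],[0,0,0.46]],
    [[0,0,0],[0,0,0.56]],
    [[0,0,0],[0,0,0.66]],
    [[0,0,0],[0,0,0.75]],
    [[0,0,0],[0,0,0.8]]
  ]
}}

```text
time: 18.18
tool_pos: [0.4979, -0.1868, 0.142]
tcp_rot: [-1.436, -0.759, 0.753]
wrist_force: [0.7, 4.1, 4.3]
width: 0.104
```

Call:
{"method": "play_rows", "body": {
  "motion": [
    [[0,0,0],[0,0,0.05]],
    [[0,0,0],[0,0,0.13]],
    [[0,0,0],[0,0,0.23]],
    [[0,0,0],[0,0,0.34]],
    [[0,0,0],[0,0,0.45]],
    [[0,0,0],[0,0,0.56]],
    [[0,0,0],[0,0,0.66]],
    [[0,0,0],[0,0,0.74]],
    [[0,0,0],[0,0,0.79]],
    [[0,0,0],[0,0,0.8]]
  ]
}}

```text
time: 19.42
tool_pos: [0.4977, -0.1865, 0.142]
tcp_rot: [-1.198, -1.231, 1.226]
wrist_force: [-0.1, 5.5, 6.0]
width: 0.108
```

Call:
{"method": "play_rows", "body": {
  "motion": [
    [[0,0,0],[0,0,0]],
    [[0,0,0],[0,0,0]],
    [[0,0,0],[0,0,0]],
    [[0,0,0],[0,0,0]],
    [[0,0,0],[0,0,0]],
    [[0,0,0],[0,0,0]],
    [[0,0,0],[0,0,0]],
    [[0,0,0],[0,0,0]]
  ]
}}

```text
time: 20.42
tool_pos: [0.4977, -0.1865, 0.142]
tcp_rot: [-1.198, -1.231, 1.226]
wrist_force: [-0.1, 4.6, 6.5]
width: 0.109
```

```bash
python3 v.py 8; python3 l.py wr8
```

```text
[ 0.4976937  -0.18652498  0.14201551] [0.40531774 5.13673395 5.62566013] [ 0.85825457  0.02667087 -0.09885535] 20.575 [-0.40687745  0.08698766  2.02081177  0.00269794  1.03194575 -2.0044692 ] 0.1110675239101976 [[-0.0254  0.0026]
 [ 0.9997  0.0014]
 [ 0.0013 -1.    ]]
bar 0.1562957635870667 ((495.80810546875, -187.90000915527344), (59.84910202026367, 9.878043174743652), 0.8075440526008606)
rim plane slopes [-0.00256085  0.00599668  0.09201068] 4195 0.0007785963268665282
tool y [ 0.00261451  0.00139483 -0.99999561]
((496.819580078125, -187.35614013671875), 58.67469024658203) [ 0.4976937  -0.18652498  0.14201551]
circ [ 0.49635521 -0.18725924] 0.05628325591480919
```

View pics/z8.png

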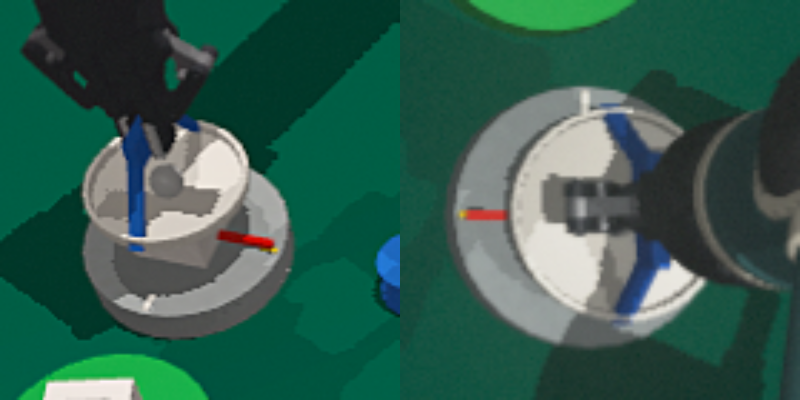

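View pics/sc8.png

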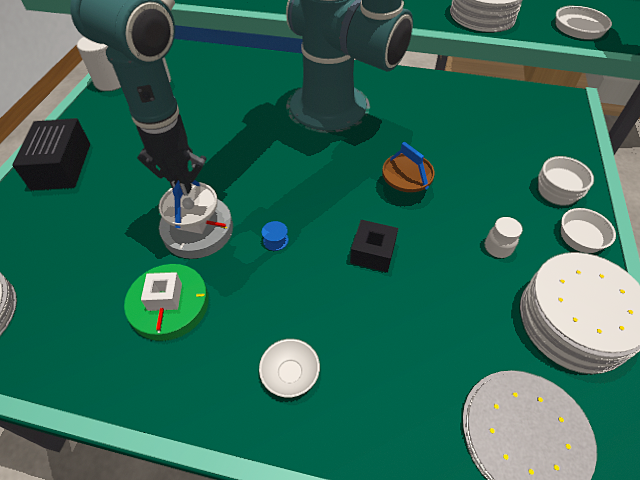

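```bash
python3 -c "
from h import *
print(bot.finish_job()); s=bot.read_state(); print(s['time'],s['tool_pos'],s['wrist_force'],s['width'])"
```

```text
the job is handed in; nothing more can be done
None
the job is handed in; nothing more can be done
```

I lifted the white dish by its blue handle, slid its stem home in the grey swivel head and turned it a quarter turn anticlockwise. I handed the job in at about 20.6 s with the handle still gripped. No verdict is reported.

- **Seating:** the grasp point sits at z = 0.142 m, the height worked out for a fully seated stem, and the downward push settled at about 6 N.
- **Angle:** the red pointer lies on the yellow mark in both the scene and top pictures. I read this from the pictures and did not measure the joint angle.
- **Level and at rest:** the rim slope measured about 0.006 rad, and the tool pose did not change over the last second.
- **Ball:** it looks central in the last scene picture. I did not measure its offset from the middle.
- **Bystanders:** the spool, lamp cup and jar look unmoved, and the arm never went near the lamp cup or jar. I judged this from the pictures and did not measure it.

**Disagreements:** two checks differed slightly.
- In the last wrist view the handle appeared 1.4 to 1.9 mm off the grasp point. That is within the calibration error, and the stem has only 0.75 mm of clearance in the tube.
- A sideways wrist force of about 5 N remained at the end. It is small next to the 120 N limit, so I left it.

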